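Index the valve turntable to the next hole

ROBOT

A 6-joint arm with a two-finger parallel gripper is mounted at the origin on the work surface. World frame = base frame: x ahead of the robot, y to its left, z up, the work surface at z = 0. Lengths are in m, angles in rad, forces in N, time in s.
With the tool pointing down it reaches from about 0.325 to 0.85 m from the base axis. Payload 4.4 kg.
Tool frame: the origin (TCP) lies at the very end of the fingers, on their centre line; the grasp point (between the pads) lies 19 mm behind it; z points along the fingers, y is the line along which they close (so a half turn about z gives the same grasp; the last joint's range is limited). The gripper opens to 94 mm and grips with 3 to 60 N. Pads are 16 mm wide; open, the fingers measure 119 mm over their backs; the gripper's body (75 mm by 177 mm) begins 78 mm behind the grasp point.
Start: joints at [-1.377, 0.207, 1.542, -0, 1.393, -0.15], TCP at [0.194, -0.541, 0.205] pointing down, gripper open.
Joint ranges: [-2.73, 2.73], [-0.86, 2.22], [0.23, 2.46], [-1.11, 4.25], [0.08, 2.63], [-2.82, 2.82]. Speed limits (rad/s): [2.79, 2.79, 3.14, 3.14, 3.14, 3.14].

INTERFACE

Orientations are given as a unit quaternion [x, y, z, w].
In Python, from plant import bot, solve_ik, telemetry, get_image, ticket, boxes_of, cut_out, place_of gives the robot as it stands. The module is installed in compiled form; this text tells all that it offers. Calls block until the motion is done:
- bot.goto(position, orientation): joint-space move of the TCP to a pose.
- bot.move_l(position, vel=0.15, orientation=None, threshold=None): straight line of the TCP; orientation=None keeps the orientation; vel is the mean speed in m/s. With threshold (N) it stops when the force on the tool has changed by that much, and returns True; else False.
- bot.move_j(angles): joint-space move.
- bot.move_gripper(opening, grip_force=None): opening from 0.0 (shut) to 1.0 (fully open); grip_force is the grip in N (None keeps the last); returns when the fingers have stopped.
- bot.wait(seconds).
- solve_ik(position, orientation): joint angles nearest the present ones, or None.
- telemetry.read_state(): the state.
- get_image(name): name is "scene" or "top"; returns a dict with "pixels" (420x560x3 uint8, blue, green, red), "range_z" (420x560 float32, m along the optical axis (not along the pixel's ray), 0 where there is no reading), "mtx" (3x3 intrinsics, pixels), "D" ([k1, k2, p1, p2, k3] as OpenCV has them; the pictures are not rectified), "T" (4x4, takes a point from camera to world coordinates). Camera axes: x right, y down, z forward; pixel columns grow to the right and rows downward; lengths in m; the calibration is good to about 2 mm. A picture is of the moment at which its call begins.
A pose or a line that the arm cannot do raises bot.MotionError and nothing moves.
- ticket.hand_in(): hands the job in; it is judged then, once.
Trained networks look in a picture, given as the dict that the camera call returned (one of the last four; its "shot" number tells which), for a name from the list of things; names that differ only in an ending like _2 or _b are one class to them, and where a whole thing is asked for, a point or a joint stands for the part that bears it (a point fixed in the world has none). Each returns a list of dicts, best first, with "score" (0 to 1); they miss things now and then, are a little off and sometimes report something else, mostly with a low value. They report only what shows in the picture. A call takes as long as a camera call.
- boxes_of(picture, thing): "position" ([x, y, z] in m, in world coordinates, good to about 4 mm: the middle of the surface that is visible of it).
- cut_out(picture, thing): "pixels" (420x560 bool, what is visible of it).
- place_of(picture, thing): "position" ([x, y, z] in m, in world coordinates, good to about 4 mm: a listed point, or the origin of a listed thing).
The state is a dict: "time": time; "q": joint angles; "joint_vel": joint speeds; "joint_efforts": joint torques, N m; "ee_pos": TCP position; "eef_rot": TCP orientation; "contact_force": force on the tool from outside, world axes, zero at the start; "ft_torque": the same for the moment, N m; "opening": opening from 0.0 (shut) to 1.0 (fully open); "grip_force": force on a finger pad.
Only numpy, scipy, OpenCV 4.12 (cv2) and the standard library are available. Lean on these libraries where they do the work, as an engineer would, in place of code of your own. Each camera call takes 0.05 s, during which the arm holds its last target. There are 200 camera calls.

TASK

The valve under the dial gauge is done: bring the next one under it by turning the indexing table one hole counter-clockwise (seen from above). With the fingertips press the orange plunger knob down until its pin is free of the hole, push the table round, and let the plunger spring all the way up in the next hole so that the table is locked there; do not run past that hole or turn the table backwards. Do not take the knob between the fingers, do not touch the brass valves or the gauge, and leave the wrench, the tin and the lock-nut where they are.

Things in the scene. Friction and masses are not known exactly. Their poses are not given: they have to be found in the camera images.
- base: Fixed round blue base, 300 mm wide, of the indexing table. Origin on the table's vertical axis at bench height, z up. Its steel index plate (top 48 mm above the bench) has six 15 mm holes 60 deg apart on a circle of 125 mm radius, joined by a slot for the plunger's stem. Angles run counter-clockwise from the base's +x: the plunger starts at the hole at 180 deg, the gauge post is at 30 deg.
- table_axis (a point): Centre of the round aluminium turntable (210 mm in diameter, 20 mm thick), on its axis and at its top face, 72 mm above the bench.
- turntable (a joint): Angle of the turntable, rad: 0 at the start (pin in its hole), grows counter-clockwise seen from above; the next hole is at +1.047 (60 deg). Turning it takes about 2 N at the plunger with the pin held down, 3 to 4 N with the pin riding under the plate; with the pin in a hole (1.5 mm clearance each side) it is locked.
- plunger (a joint): Travel of the spring plunger, m: 0 fully up (pin in a hole), grows as it is pressed; stop at 0.013. The pin (12 mm wide, round nose) is clear of the plate from 0.011 on. Spring: 5 N at 0, 10 N at the stop. If let go between two holes it rides under the plate at about 0.0105 and snaps up by itself when it meets a hole.
- knob_top (a point): Centre of the flat top of the orange plunger knob, which sits on an arm of the turntable 125 mm from its axis and travels with it. Knob 44 mm wide, 14 mm high, upright sides; top 112 mm above the bench when up, 99 mm fully pressed. Under it, 52 to 84 mm above the bench, a brass sleeve 32 mm wide, part of the turntable: pushing the knob's or the sleeve's side turns the table.
- knob_mid (a point): Centre of the orange knob, 7 mm below its top.
- next_hole (a point): Mouth of the next hole in the fixed index plate, where the plunger must lock: 60 deg counter-clockwise from the start hole, 48 mm above the bench.
- gauge: Dial gauge fixed to the base; origin on the table's axis at bench height, its +x points to its post (172 mm from the axis, 205 mm high). An arm 185 mm high reaches in from the post to a 54 mm dial, 65 mm from the axis, top 227 mm; its tip hangs 13 mm above the valve below. Not to be touched.
- valve_a_center (a point): Centre (half-way up) of a brass valve body, 50 mm high, 35 mm wide at the foot, standing loose between three short dowels on the turntable, 65 mm from its axis, top 122 mm above the bench; under the dial gauge at the start. Rides round with the table; not to be touched.
- valve_b_center (a point): Centre (half-way up) of a brass valve body, 50 mm high, 35 mm wide at the foot, standing loose between three short dowels on the turntable, 65 mm from its axis, top 122 mm above the bench; the next one to come under the gauge (60 deg clockwise of valve_a). Rides round with the table; not to be touched.
- valve_c_center (a point): Centre (half-way up) of a brass valve body, 50 mm high, 35 mm wide at the foot, standing loose between three short dowels on the turntable, 65 mm from its axis, top 122 mm above the bench; the one after that (60 deg clockwise of valve_b, 90 deg counter-clockwise of the plunger). Rides round with the table; not to be touched.
- wrench_grip (a point): Handle of a steel wrench 180 mm long lying loose on the bench; leave it.
- tin_center (a point): Centre of a loose steel tin, 60 mm in diameter, 75 mm high; leave it.
- locknut: Loose brass lock-nut ring lying flat, 60 mm outside, 14 mm high, origin under its centre; leave it.

How it is judged:
By the outcome, as a careful person would: the job done as asked, in the order asked, and still so for the second after the job is handed in, with the robot touching nothing.
It also fails if it takes over 64 s, if anything falls off the work surface, if the arm or the gripper's body presses on something with over 40 N, if the wrist force passes 120 N, or if a joint passes its speed limit or range.

## Working session

There is one attempt and no reset: what is moved stays moved. The work goes in short steps, each a Python script; the robot and the scene stay as the last script left them, time stands still between calls to the robot, and variables do not carry over. Pictures are saved under pics/ and viewed, at most 10 in all, crops included, and the job is handed in when it is done.

```bash
mkdir -p pics; python3 - <<'E'
from plant import *
import cv2,numpy as np
for n in("scene","top"):
    p=get_image(n); cv2.imwrite(f"pics/{n}0.png",p["pixels"])
    print(n,np.round(p["T"],3).tolist())
    for t in["base","table_axis","knob_top","next_hole","gauge","valve_a_center","valve_b_center","valve_c_center","wrench_grip","tin_center","locknut"]:
        try: print(t,[(np.round(d["position"],3).tolist(),round(d["score"],2)) for d in place_of(p,t)[:4]])
        except Exception as e: print(t,e)
print(telemetry.read_state())
E
```

```text
scene [[0.126, 0.73, -0.672, 1.196], [0.992, -0.092, 0.086, -0.082], [0.002, -0.677, -0.736, 0.814], [0.0, 0.0, 0.0, 1.0]]
base [([0.568, -0.114, -0.001], 0.76)]
table_axis [([0.574, -0.114, 0.067], 0.62)]
knob_top [([0.523, 0.005, 0.11], 0.58)]
next_hole [([0.45, -0.09, 0.046], 0.71), ([0.57, -0.112, -0.003], 0.37)]
gauge []
valve_a_center [([0.626, -0.149, 0.098], 0.71)]
valve_b_center [([0.558, -0.177, 0.1], 0.63), ([0.502, -0.412, -0.0], 0.27), ([0.57, -0.115, -0.002], 0.2), ([0.51, -0.134, 0.092], 0.19)]
valve_c_center [([0.508, -0.132, 0.098], 0.8)]
wrench_grip [([0.487, 0.422, 0.002], 0.96), ([0.573, -0.117, 0.069], 0.24)]
tin_center [([0.648, -0.426, 0.035], 0.65)]
locknut [([0.502, -0.416, 0.0], 0.59), ([0.525, 0.003, 0.11], 0.5)]
top [[0.112, -0.974, 0.198, 0.353], [-0.994, -0.11, 0.023, -0.009], [-0.001, -0.2, -0.98, 1.165], [0.0, 0.0, 0.0, 1.0]]
base [([0.493, 0.426, 0.006], 0.69), ([0.567, -0.114, 0.007], 0.63)]
table_axis [([0.571, -0.112, 0.071], 0.81)]
knob_top [([0.524, 0.002, 0.111], 0.53)]
next_hole [([0.446, -0.09, 0.049], 0.94)]
gauge []
valve_a_center [([0.616, 
[... 334 characters left out ...]
([-1.37749592e+00,  2.06594120e-01,  1.54153362e+00,  7.21149939e-06,
        1.39349394e+00, -1.50508350e-01]), 'joint_vel': array([-9.35141594e-04, -9.66613532e-04, -2.67420082e-04,  9.37502294e-05,
       -4.77314889e-04,  5.93865991e-04]), 'joint_efforts': array([-9.18461010e-04, -3.70887458e+01, -2.81762266e+01,  6.96519180e-02,
        2.73369101e-02,  6.77793565e-06]), 'ee_pos': array([ 0.19380302, -0.54134166,  0.20543404]), 'eef_rot': array([ 9.85260901e-01,  1.71058342e-01,  3.23780260e-06, -1.45903547e-05]), 'contact_force': array([-0.14335443,  0.83290011, -0.46499229]), 'ft_torque': array([ 0.029401  , -0.00658351,  0.02675929]), 'grip_force': 0.0, 'opening': 1.0029988592511934}
```

View pics/scene0.png

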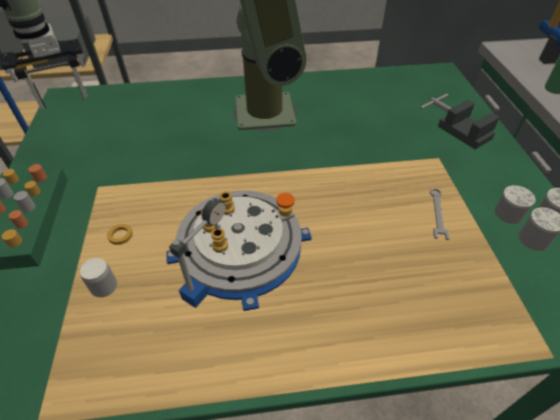

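View pics/top0.png

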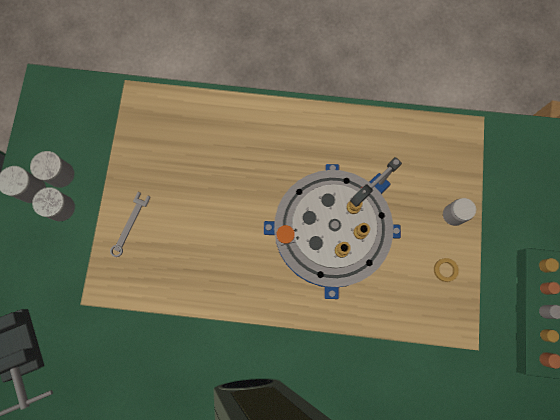

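The top view shows the knob at about px (286,234), the table axis at (335,225) and the gauge post at (395,162). The next hole is at (320,274), towards the robot. The network points agree with the given radii of 125 and 65 mm. Next I refine the knob position by colour and depth, then move above it.

```bash
cat > h.py <<'E'
from plant import *
import cv2,numpy as np
def knob(n):
    "centre of the orange top face from colour and depth (mid-range of the points)"
    p=get_image(n); hsv=cv2.cvtColor(p["pixels"],cv2.COLOR_BGR2HSV)
    m=cv2.inRange(hsv,(4,150,120),(16,255,255))>0
    v,u=np.nonzero(m&(p["range_z"]>0)); z=p["range_z"][v,u]
    xy=cv2.undistortPoints(np.c_[u,v].astype(float)[:,None],p["mtx"],p["D"])[:,0]
    P=np.c_[xy*z[:,None],z,np.ones_like(z)]@p["T"].T
    P=P[(np.hypot(*(P[:,:2]-[.572,-.113]).T)<.16)&(P[:,2]>.08)&(P[:,2]<.125),:3]
    top=P[P[:,2]>np.percentile(P[:,2],80)-.004]
    return np.r_[(top[:,:2].min(0)+top[:,:2].max(0))/2,np.median(top[:,2])],np.ptp(top,axis=0),len(top),p
def quat(phi): return [np.cos(phi/2),np.sin(phi/2),0,0]   # tool down, y tangential, x radially out
def F(): return np.round(telemetry.read_state()["contact_force"],1)
E
python3 - <<'E'
from h import *
ax=[]
K=[]
for n in("scene","top"):
    c,s,k,p=knob(n); K.append(c); print(n,c.round(4),s.round(3),k)
    for t in("base","table_axis"):
        r=[d["position"][:2] for d in place_of(p,t) if np.hypot(*(np.array(d["position"][:2])-[.572,-.113]))<.02]
        ax+=r[:1]
A=np.mean(ax,0);k=np.mean(K,0);d=k[:2]-A
phi=np.arctan2(d[1],d[0]);print("axis",A,"r",np.hypot(*d),"phi",np.degrees(phi))
assert abs(np.hypot(*d)-.125)<.006 and abs(k[2]-.112)<.006
A=k[:2]-.125*d/np.hypot(*d)
np.save("geo.npy",np.r_[A,phi])
bot.move_gripper(0.0)
s=telemetry.read_state()["ee_pos"]
bot.move_l([s[0],s[1],.30],vel=.2)
bot.goto([k[0],k[1],.30],quat(phi))
bot.move_l([k[0],k[1],.135],vel=.15)
st=telemetry.read_state();print(A,st["time"],st["ee_pos"],st["q"],F(),st["opening"])
cv2.imwrite("pics/above.png",cv2.resize(get_image("scene")["pixels"][130:320,130:370],None,fx=3,fy=3))
E
```

```text
scene [0.5287 0.0048 0.1124] [0.042 0.04  0.007] 188
top [0.5284 0.0048 0.1121] [0.042 0.039 0.008] 225
axis [ 0.570725 -0.1128  ] r 0.12491245476177444 phi 109.74273775939074
[ 0.57075457 -0.1128824 ] 7.075 [0.5294488  0.0046064  0.13606703] [-1.54825772e-01  1.77844936e-01  1.72681782e+00 -1.07980998e-05
  1.23477975e+00 -4.99341458e-01] [0.6 0.1 0.2] 0.006194318895015854
```

View pics/above.png

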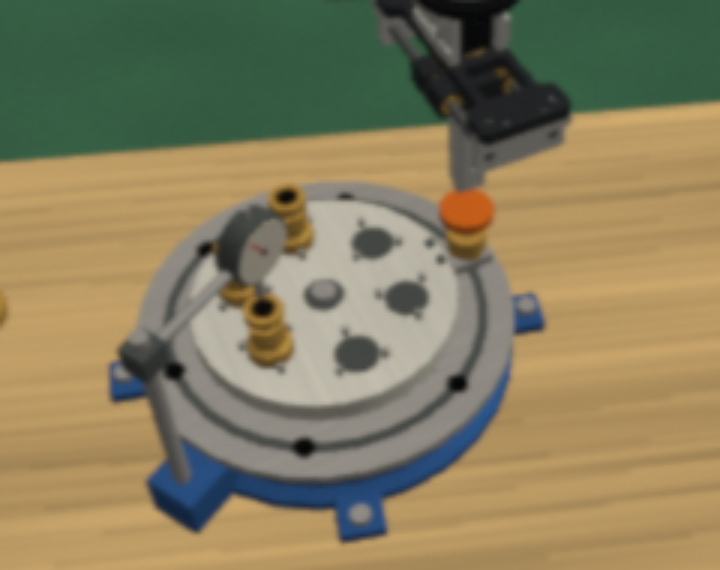

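The closed fingertips are centred above the knob at px (467,185) in the crop. φ+60° gives (0.448,-0.091), which matches the next hole the network found. Now I press and drag part of the way.

```bash
python3 - <<'E'
from h import *
*A,phi=np.load("geo.npy");A=np.array(A)
pos=lambda d,z,r=.125:[A[0]+r*np.cos(phi+d),A[1]+r*np.sin(phi+d),z]
f0=F()
hit=bot.move_l(pos(0,.092),vel=.03,threshold=18)
st=telemetry.read_state();z=st["ee_pos"][2];print(hit,st["time"],z,F())
if not hit or not .094<z<.1025: raise SystemExit("check")
zc=z-.001
for d in np.radians(np.arange(5,41,5)):
    bot.move_l(pos(d,zc),vel=.04,orientation=quat(phi+d))
    st=telemetry.read_state();print(round(np.degrees(d)),st["ee_pos"].round(4),F())
    if not 11<st["contact_force"][2]<45: break
print(st["time"])
cv2.imwrite("pics/drag.png",cv2.resize(get_image("scene")["pixels"][130:320,130:370],None,fx=3,fy=3))
E
```

```text
True 8.2583 0.09991583599028249 [-1.5  0.5  9.3]
5 [0.5197 0.0009 0.1005] [-1.6  1.2  8.1]
8.6833
```

View pics/drag.png

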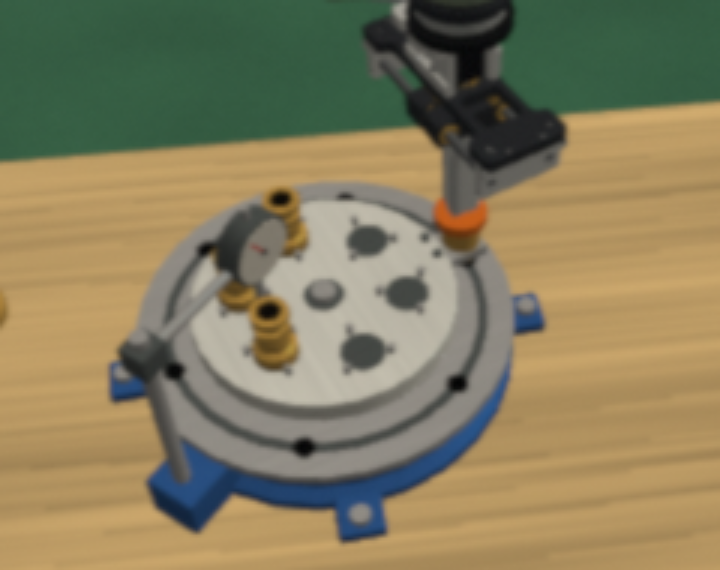

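The table has already turned about 5° with the fingertips still on the knob. The press is light at 8 N, so I press deeper and continue, adjusting the height from the measured force.

```bash
python3 - <<'E'
from h import *
*A,phi=np.load("geo.npy");A=np.array(A)
pos=lambda d,z,r=.125:[A[0]+r*np.cos(phi+d),A[1]+r*np.sin(phi+d),z]
r5=np.radians(5); zc=.0985
for i in range(6):
    bot.move_l(pos(r5,zc),vel=.02); f=F()[2]
    print("press",round(zc,4),telemetry.read_state()["ee_pos"][2],F())
    if f>15: break
    zc-=.0007
if not 14<f<40: raise SystemExit("check")
for deg in range(8,42,4):
    d=np.radians(deg)
    bot.move_l(pos(d,zc),vel=.05,orientation=quat(phi+d))
    st=telemetry.read_state();f=F();print(deg,st["ee_pos"].round(4),f)
    if not 8<f[2]<45: break
    zc+=np.clip((f[2]-20)*.0001,-.001,.001)
print(st["time"])
cv2.imwrite("pics/drag2.png",cv2.resize(get_image("scene")["pixels"][130:320,130:370],None,fx=3,fy=3))
E
```

```text
press 0.0985 0.09998000827937811 [-1.7  1.3  8.2]
press 0.0978 0.09931878325225985 [-1.3  2.1  8.2]
press 0.0971 0.09919592475824969 [-2.6  2.2 11. ]
press 0.0964 0.09917320444075581 [-2.5  3.  12.4]
press 0.0957 0.09912567868544572 [-1.2  3.9 15.8]
8 [ 0.5152 -0.0016  0.0991] [-2.1  3.2 16.1]
12 [ 0.5076 -0.0057  0.0991] [-4.   4.  17.6]
16 [ 0.5003 -0.0104  0.0991] [-4.3  5.  19.1]
20 [ 0.4931 -0.0157  0.099 ] [-4.5  4.8 21. ]
24 [ 0.4863 -0.0215  0.099 ] [-6.4  4.6 22.1]
28 [ 0.4798 -0.0279  0.099 ] [-7.   4.4 23. ]
32 [ 0.4738 -0.0348  0.099 ] [-6.2  4.6 21.8]
36 [ 0.4685 -0.042   0.0991] [-6.8  3.8 21.5]
40 [ 0.4636 -0.0497  0.0991] [-8.   3.4 20. ]
12.8667
```

View pics/drag2.png

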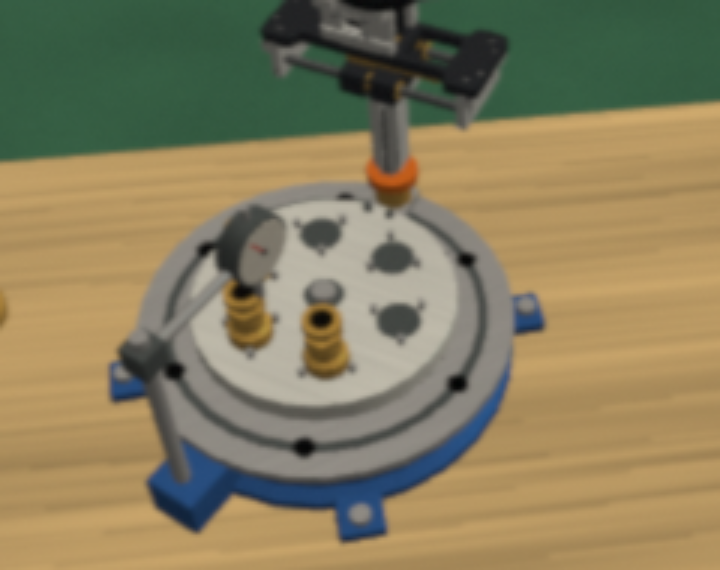

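The table is about 40° round: the knob is at px (390,172) in the crop, short of the next hole. Next I lift straight off so the pin rides under the plate. Then I push the knob's side from behind.

```bash
python3 - <<'E'
from h import *
*A,phi=np.load("geo.npy");A=np.array(A)
s=telemetry.read_state()["ee_pos"]
bot.move_l([s[0],s[1],.104],vel=.02)
bot.move_l([s[0],s[1],.15],vel=.1); print("lifted",F())
def ang(c): return np.degrees((np.arctan2(c[1]-A[1],c[0]-A[0])-phi)%(2*np.pi))
d=np.radians(40); 
def beh(d,off,z):
    a=phi+d; return np.r_[A+.125*np.array([np.cos(a),np.sin(a)])-off*np.array([-np.sin(a),np.cos(a)]),z]
bot.move_l(beh(d,.055,.15),vel=.15,orientation=quat(phi+d))
c,sp,k,p=knob("scene");print(c.round(4),sp.round(3),k,ang(c))
c,sp,k,p=knob("top");print(c.round(4),sp.round(3),k,ang(c))
print(telemetry.read_state()["time"])
cv2.imwrite("pics/behind.png",cv2.resize(get_image("scene")["pixels"][130:320,130:370],None,fx=3,fy=3))
E
```

```text
lifted [-0.6  0.2  0.4]
[ 0.4622 -0.0492  0.1021] [0.046 0.041 0.006] 176 39.8626859796414
[ 0.4521 -0.0355  0.1015] [0.013 0.013 0.004] 16 37.14276601376893
14.6917
```

View pics/behind.png

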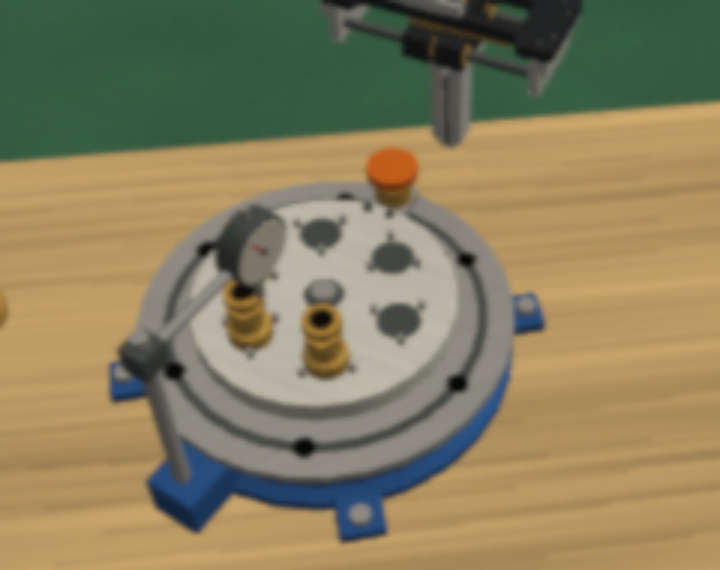

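The knob is free at 39.9°, its top at 0.102 m, so the pin is riding under the plate. The shut fingers are behind it at px (450,140). Now the side push.

```bash
python3 - <<'E'
from h import *
*A,phi=np.load("geo.npy");A=np.array(A)
def ang(c): return np.degrees((np.arctan2(c[1]-A[1],c[0]-A[0])-phi)%(2*np.pi))
def beh(d,off,z):
    a=phi+d; return np.r_[A+.125*np.array([np.cos(a),np.sin(a)])-off*np.array([-np.sin(a),np.cos(a)]),z]
z=.089
bot.move_l(beh(np.radians(40),.055,z),vel=.1); f0=telemetry.read_state()["contact_force"]; print("down",F())
bot.move_l(beh(np.radians(40),.036,z),vel=.05)
for deg in [42,45,48,51,54,56,57,58,58.7,59.4,60,60.5,61]:
    d=np.radians(deg); a=phi+d
    hit=bot.move_l(beh(d,.0345,z),vel=.03,orientation=quat(a),threshold=9)
    st=telemetry.read_state();ft=-(st["contact_force"]-f0)@[-np.sin(a),np.cos(a),0]
    line=[deg,hit,round(ft,1),F()]
    if deg>=56:
        c,sp,k,p=knob("scene"); line+=[c.round(4),round(ang(c),1),k]
    print(*line)
    if hit or ft>9 or (deg>=57 and c[2]>.109): break
print(st["time"])
E
```

```text
down [-0.2 -1.   1. ]
42 False 5.5 [ 1.3  4.5 -0.6]
45 False 3.7 [1.6 2.3 0.8]
48 False 2.3 [ 0.5  1.2 -1.7]
51 False 4.4 [ 2.2  2.8 -2. ]
54 False 3.7 [ 3.   2.  -2.4]
56 False 3.1 [ 1.2  1.8 -1.6] [ 0.449  -0.083   0.1021] 56.5 169
57 False 1.3 [-0.1  0.3 -0.4] [ 0.448  -0.0885  0.1122] 59.0 172
18.4833
```

The plunger snapped up: its top is at 0.1122 m, at 59°. I back off, lift away and check.

```bash
python3 - <<'E'
from h import *
*A,phi=np.load("geo.npy");A=np.array(A)
s=telemetry.read_state()["ee_pos"]; a=phi+np.radians(57); t=np.array([-np.sin(a),np.cos(a),0])
p=s-.03*t; bot.move_l(p,vel=.05); p[2]=.30; bot.move_l(p,vel=.15)
bot.goto([.45,.2,.30],quat(phi+np.radians(20)))
bot.wait(.5)
for n in("scene","top"):
    c,sp,k,im=knob(n); print(n,c.round(4),k,np.degrees(np.arctan2(c[1]-A[1],c[0]-A[0])-phi)%360)
    for x in("tin_center","wrench_grip","locknut"): print(x,[np.round(q["position"],3).tolist() for q in place_of(im,x)[:1]])
    if n=="scene": cv2.imwrite("pics/end.png",cv2.resize(im["pixels"][130:320,130:370],None,fx=3,fy=3))
print(telemetry.read_state()["time"],F())
E
```

```text
scene [ 0.4474 -0.0898  0.1127] 170 59.644118289421804
tin_center [[0.647, -0.427, 0.039]]
wrench_grip [[0.487, 0.421, 0.002]]
locknut [[0.503, -0.412, 0.001]]
top [ 0.4472 -0.0897  0.1122] 224 59.62069921453576
tin_center [[0.641, -0.428, 0.039]]
wrench_grip [[0.49, 0.421, 0.006]]
locknut [[0.495, -0.409, -0.002]]
22.7667 [ 1.2 -0.6  0.3]
```

View pics/end.png

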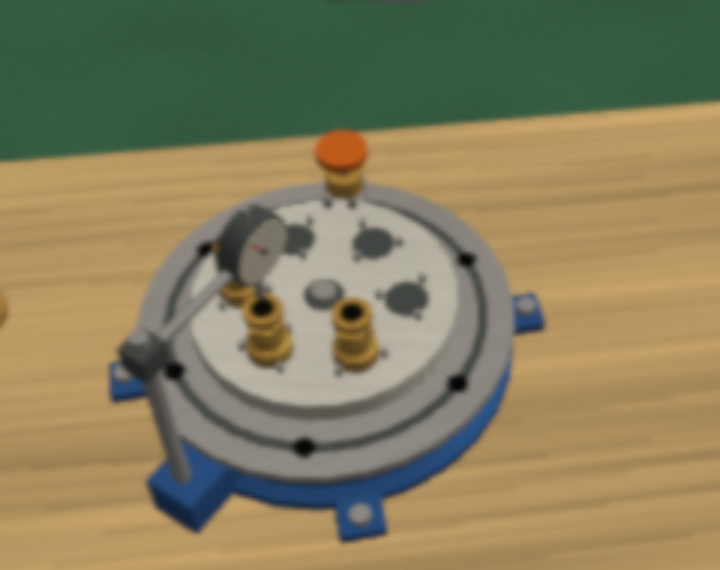

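The knob is fully up in the next hole at px (341,150), top at 0.112 m and 59.6°. The valves are standing with the next one under the gauge (its foot shows at px (238,292)), and the loose items have not moved.

```bash
python3 -c "
from plant import ticket
print(ticket.hand_in())"
```

```text
the job is handed in; nothing more can be done
None
```

The table is turned one hole counter-clockwise and the plunger is locked fully up in the next hole (measured at 59.6°, knob top 112 mm); the next valve is under the gauge and the job is handed in.

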